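Load the UV disinfection box, shut it and press its start button

TASK

Run the reusable devices through the UV disinfection box: set the pulse oximeter and the round loupe down flat on the chamber floor beside the lancing pen that is already in there, packed side by side in one layer and not dropped. Shut the lid all the way, and only then press the large round start button on the sloped front panel fully down, gently, without forcing it against its stop or pressing the small timer key, and let it come back up. Leave the other things on the desk as they stand.

Things in the scene. Friction and masses are not known exactly. Their poses are not given: they have to be found in the camera images.
- steriliser: White bench-top UV-C disinfection box, 160 wide (y) x 214 deep (x, -119 to 95) x 70 mm high without its lid, fixed. Origin: on the desk under the chamber's middle; x points to its rear (hinge side), y to its left, z up; it stands sideways on, front to the robot's right. The front panel is a plane sloping at 0.70 rad (40 deg) from level, from x = -69, z = 67 down to x = -119, z = 27 mm.
- chamber (a point): Middle of the chamber's flat floor, 22 mm above the desk; axes as the box. Inside the chamber is 106 (x) x 120 (y) mm, 48 mm deep, open at the top. Front wall 16 mm, side walls 20 mm thick; behind it a 42 mm deep housing, as high as the rim. It takes pen, loupe and oximeter one behind the other along x with 9 mm to spare in all.
- lid (a joint): Hinge of the lid along the box's y, at box x = 95, z = 70 mm (point lid_hinge). 0 = shut, 1.57 = upright, stop at 1.65 rad. It starts open (1.45 to 1.62). The hinge is stiff (friction 0.35 N m): the 300 g lid stays at any angle, also part-way down, and must be pushed all the way to 0.
- lid_edge (a point): Middle of the lid's front edge, which is the top edge while it stands open; 170 mm from the hinge, at half the lid's thickness. The lid is a flat white panel 170 x 160 x 16 mm with an 8 mm finger lip (60 mm long) along the middle of this edge. Axes: x from this edge towards the hinge, z out of the lid's outer face (up when shut, to the rear when open).
- lid_hinge (a point): Middle of the lid's hinge line, at the upper rear edge of the box; axes as the box.
- start (a joint): Travel of the start button, m: 0 = up, 0.006 = fully down on a rigid stop. Its spring pushes back with 1.5 N at first touch and 5 N when fully down; it springs up when let go. Pressing it with over 15 N can break the switch.
- start_top (a point): Middle of the top face of the start button, the larger of the two: a grey round cap of 26 mm diameter in a 42 mm collar, standing 10 mm proud of the collar, left of the middle of the sloped panel (box y = 20 mm). Its z axis points out along the button's axis, square to the panel (0.70 rad from vertical, towards the box's front); the button moves along -z.
- timer (a joint): Travel of the small timer key, m: 0 = up, 0.004 = down. Not to be pressed.
- timer_top (a point): Middle of the top of the timer key: small grey round key of 12 mm diameter below the dark display window, at box y = -50 mm, low on the same panel. Not to be pressed.
- oximeter: White fingertip pulse oximeter, a rounded block 36 (x) x 60 (y) x 34 mm high, about 60 g, lying flat, with a dark display window on top. Origin: middle of its underside.
- loupe: Black round stand loupe (skin magnifier), a short upright cylinder of 46 mm diameter, 30 mm high, about 80 g, glass lens in the top. Origin: middle of its underside.
- pen: Grey lancing pen with a white cap, flat-sided, 15 (x) x 100 (y) x 15 mm high, 30 g, lying loose on the chamber floor across the box (along its y), anywhere within 20 mm of the chamber's middle in x. It can be pushed along. Origin: middle of its underside.
- strip_vial: Small test-strip vial, 28 mm diameter, 48 mm high, standing on the desk. Bystander. Origin: middle of its underside.
- wrist_monitor: Wrist blood-pressure monitor, white block on a folded black strap, 62 x 74 x 42 mm. Bystander. Origin: middle of its underside.
Mind the look-alikes: they are no part of the job. Several things have the shape of the pen; the one meant has the colours described above.

How it is judged (in metres and radians):
On the way, in this order (a step that is already met when the one before it is completed fails the run):
1. oximeter, loupe and pen all lie flat on the chamber floor, let go (x of oximeter in the frame of steriliser between -0.042 and 0.042 m and y of oximeter in the frame of steriliser between -0.045 and 0.045 m and z of each of oximeter, loupe, pen in the frame of steriliser below 0.028 m and angle between each of oximeter, loupe, pen's own z axis and vertical below 0.2 rad and x of loupe in the frame of steriliser between -0.036 and 0.036 m and y of loupe in the frame of steriliser between -0.043 and 0.043 m and x of pen in the frame of steriliser between -0.053 and 0.053 m and y of pen in the frame of steriliser between -0.03 and 0.03 m and contact force between the fingers and oximeter below 0.2 N and contact force between the fingers and loupe below 0.2 N), for 0.2 s.
2. the lid is fully shut (value of joint lid below 0.03 rad), for 0.2 s.
3. with the lid shut, the start button is fully down (value of joint start above 0.0057 m and value of joint lid below 0.03 rad), for 0.1 s.
4. the start button is let back up (value of joint start below 0.001 m), for 0.2 s.
At the end, for the whole second after the job is handed in: Oximeter, loupe and pen lie flat (within 0.2 rad, undersides within 6 mm of the floor) inside the chamber, at rest and let go; the lid is shut to within 0.03 rad; the start button has been pressed to at least 5.7 of its 6 mm with the lid shut and is back up to within 1 mm (all of step 1 and value of joint lid below 0.03 rad and value of joint start below 0.001 m and linear speed of each of oximeter, loupe below 0.02 m/s); the robot touches nothing.
It fails at once if the start button is pushed down while the lid is open (value of joint start above 0.003 m and value of joint lid above 0.1 rad).
It fails at once if the start button is forced with more than 15 N (contact force between start and anything else above 15 N).
It fails at once if the timer key is pressed (value of joint timer above 0.002 m).
It fails at once if the oximeter or the loupe is dropped or thrown (moving faster than 0.6 m/s out of the fingers) ((linear speed of oximeter above 0.6 m/s and contact force between the fingers and oximeter below 0.1 N) or (linear speed of loupe above 0.6 m/s and contact force between the fingers and loupe below 0.1 N)).
It fails at once if a bystander is shoved more than 20 mm or tipped over (distance of any of strip_vial, wrist_monitor from where it was at the start of the episode above 0.02 m or angle between any of strip_vial, wrist_monitor's own z axis and vertical above 0.5 rad).
It also fails if it takes over 72 s, if anything falls off the work surface, if the arm or the gripper's body presses on something with over 40 N, if the wrist force passes 120 N, or if a joint passes its speed limit or range.

ROBOT

A 6-joint arm with a two-finger parallel gripper is mounted at the origin on the work surface. World frame = base frame: x ahead of the robot, y to its left, z up, the work surface at z = 0. Lengths are in m, angles in degrees, forces in N, time in s.
With the tool pointing down it reaches from about 0.375 to 0.9 m from the base axis. Payload 3.1 kg.
Tool frame: the origin (TCP) lies midway between the tips of the shut fingers; the grasp point (between the pads) lies 19 mm behind it (bot.hold_point_z is the distance from the TCP to the grasp point, in m); z points along the fingers, y is the line along which they close (so a half turn about z gives the same grasp; the last joint's range is limited). The gripper opens to 87 mm and grips with 3 to 60 N. Pads are 19 mm wide; open, the fingers measure 117 mm over their backs; the gripper's body (75 mm by 190 mm) begins 51 mm behind the grasp point.
Start: joints at [-10.227, 30.224, 82.088, -0, 67.689, -10.227], TCP at [0.625, 0, 0.223] pointing down, gripper open.
Joint ranges: [-176.69, 176.69], [-43.24, 126.21], [12.49, 139.97], [-82, 262], [0, 151.66], [-163.58, 163.58]. Speed limits (degrees/s): [159.86, 159.86, 180, 180, 180, 180].

INTERFACE

Orientations are given as a 3x3 rotation matrix whose columns are the frame's x, y, z axes.
In Python, from rig import read_state, optics, order, bot gives the robot as it stands.
- The arm moves only by the tool drive_tool, never from a script. Its argument "steps" is a list of rows, each a list of 7 numbers: the finger opening in mm, from 0 to 87, then the shift along the tool's x, y, z normalised to -1 to 1, where 1 is 0.12 m, then the turn, a rotation vector about the tool's x, y, z normalised to -1 to 1, where 1 is 1.5 rad. In form: [[jaw, tx, ty, tz, ax, ay, az], ...]. A call has 1 to 8 rows; each row is the pose to reach, as a shift and turn from the pose commanded when the call began, along the tool's axes at that moment; what a row does not reach only later rows make up. A row lasts 1/10 s, in which the tool goes at most 50 mm and 8.59 degrees, less where a joint would pass 70% of its speed; a pose out of reach is approached as far as the arm can. A call with a number of a shift or a turn outside -1 to 1 is refused whole. A call with a gripper value outside its range is refused whole. The fingers move at their own pace and stop on an object; the grip force is fixed at half the most. Time passes only in rows, so rows that repeat a pose let the fingers close. It gives the time, the measured TCP pose, the force, the opening and the grip force at its end, in the units of the state.
- read_state(): the state, without advancing time (a new reading comes with each control period).
- optics.capture(name): name is "scene" or "side" or "wrist"; returns a dict with "color" (420x560x3 uint8, blue, green, red), "range_z" (420x560 float32, m along the optical axis (not along the pixel's ray), 0 where there is no reading), "fx", "fy", "cx", "cy" (pixels), "rvec" (rotation vector, rad) and "tvec" (3), from world to camera coordinates, as OpenCV has them. Camera axes: x right, y down, z forward; pixel columns grow to the right and rows downward; lengths in m; the calibration is good to about 2 mm. A picture is of the moment at which its call begins.
- order.hand_in(): hands the job in; it is judged then, once.
The state is a dict: "time_s": time; "joint_positions": joint angles; "qvel": joint speeds; "tau": joint torques, N m; "position": TCP position; "tcp_rot": TCP orientation; "force": force on the tool from outside, world axes, zero at the start; "moment": the same for the moment, N m; "opening": opening from 0.0 (shut) to 1.0 (fully open); "grasp_force": force on a finger pad.
Only numpy, scipy, OpenCV 4.12 (cv2) and the standard library are available. Lean on these libraries where they do the work, as an engineer would, in place of code of your own. Each camera call takes 0.05 s, during which the arm holds its last target. There are 200 camera calls.

## Working session

There is one attempt and no reset: what is moved stays moved. The work goes in short steps, Python scripts to look and compute and a tool call to move; the robot and the scene stay as the last step left them, time stands still between calls to the robot, and variables do not carry over. Pictures are saved under pics/ and viewed, at most 10 in all, crops included, and the job is handed in when it is done.

Besides the shell and the picture viewer there is one more tool, called after ">>>" by a JSON object that holds its "name" and its "arguments", one argument or row to a line. drive_tool: Moves the arm, as the interface text tells. Scaled input: -1 to 1 covers 0.12 m each way for a shift and 1.5 rad each way for a turn. Its arguments: {"type":"object","properties":{"steps":{"type":"array"}},"required":["steps"]}

```bash
mkdir -p pics; cat > h.py <<'E'
import numpy as np, cv2
from rig import read_state, optics, order, bot
def cap(n):
    c=optics.capture(n); R=cv2.Rodrigues(np.array(c["rvec"],float))[0]; t=np.array(c["tvec"],float).ravel()
    z=c["range_z"]; v,u=np.mgrid[0:z.shape[0],0:z.shape[1]]
    P=np.stack([(u-c["cx"])/c["fx"]*z,(v-c["cy"])/c["fy"]*z,z],-1)
    c["R"],c["t"]=R,t; c["W"]=(P-t)@R; c["W"][z==0]=np.nan
    return c
def ray(c,u,v,h):
    d=c["R"].T@np.array([(u-c["cx"])/c["fx"],(v-c["cy"])/c["fy"],1]); o=-c["R"].T@c["t"]
    return o+d*(h-o[2])/d[2]
E
python3 - <<'E'
from h import *
ims=[]
for n in("scene","side","wrist"):
    c=cap(n); cv2.imwrite(f"pics/{n}0.png",c["color"]); np.savez(f"pics/{n}0.npz",**{k:c[k] for k in c})
    print(n,-c["R"].T@c["t"],c["R"][2])
print(read_state())
E
```

```text
scene [1.15219527 0.2437535  0.80192978] [-0.61604367 -0.18188078 -0.7664265 ]
side [ 0.07251982 -0.06785006  0.67393835] [ 0.62538311  0.16172597 -0.76337453]
wrist [0.62544488 0.07204985 0.3835328 ] [-0.00279707 -0.26374774 -0.96458764]
{'time_s': 0.15, 'joint_positions': array([-1.02279469e+01,  3.02686642e+01,  8.21386234e+01,  6.58986545e-04,
        6.76887473e+01, -1.02276800e+01]), 'qvel': array([-0.1250469 , -0.13081768, -0.30249666, -0.02961837, -0.02333478,
        0.00643148]), 'tau': array([ 9.14956272e-04, -4.40429199e+01, -1.76841742e+01,  6.33679633e-02,
        5.52540855e-02, -1.06930895e-04]), 'position': array([6.24449941e-01, 1.24921885e-04, 2.21780687e-01]), 'tcp_rot': array([[ 9.28631690e-06,  9.99998643e-01, -1.64760034e-03],
       [ 9.99999953e-01, -8.77871578e-06,  3.08092069e-04],
       [ 3.08077187e-04, -1.64760312e-03, -9.99998595e-01]]), 'force': array([-0.64391347,  0.92610372, -0.42683781]), 'moment': array([-0.04885112, -0.00243751,  0.00694761]), 'grasp_force': 0.0, 'opening': 1.0003213878318595}
```

View pics/scene0.png

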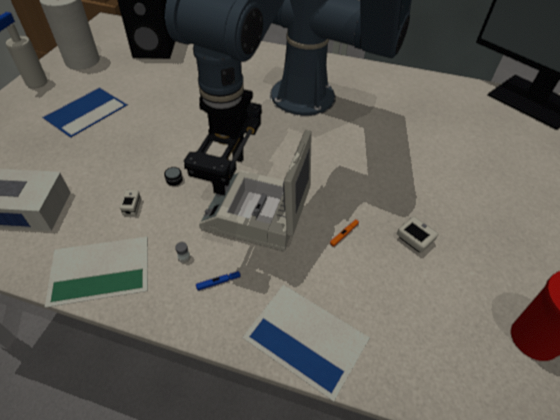

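View pics/side0.png

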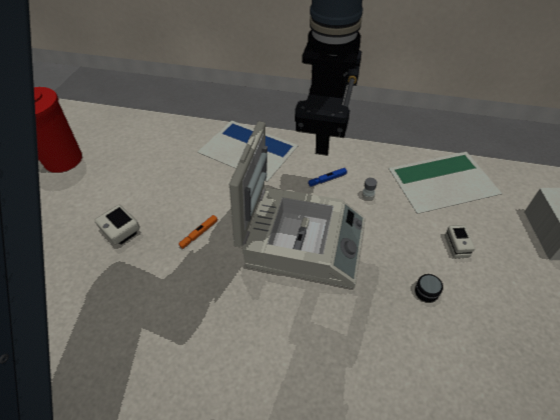

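Candidates, as scene pixel / side pixel:
- **Oximeter:** the small white block at (130,203) / (460,240). The larger white block on a strap at (417,235) / (118,224) is the wrist monitor.
- **Loupe:** the black disc at (174,176) / (429,288). The vial at (182,251) / (370,188) isn't it.
- **Pen:** the one in the chamber, around (265,207) / (300,238). The orange one at (345,233) and the blue one at (218,281) are look-alikes.

The box front faces -y, and the lid is open.

```bash
python3 - <<'E'
from h import *
s=np.load("pics/scene0.npz");d=np.load("pics/side0.npz");w=np.load("pics/wrist0.npz")
a=cv2.resize(d["color"][170:300,220:480],None,fx=3,fy=3,interpolation=cv2.INTER_CUBIC)
cv2.imwrite("pics/crop.png",np.vstack([a]))
# height components off the desk, per camera
for n,c in(("scene",s),("side",d)):
    W=c["W"]; h=W[...,2]
    m=((h>0.012)&(h<0.3)&(W[...,0]>.3)&(W[...,0]<1.1)&(abs(W[...,1])<.6)).astype(np.uint8)
    k,l,st,ce=cv2.connectedComponentsWithStats(m)
    for i in range(1,k):
        if st[i,4]>60:
            q=W[l==i]; top=q[q[:,2]>np.percentile(q[:,2],90)-.006]
            r=cv2.minAreaRect((top[:,:2]*1000).astype(np.float32))
            print(n,ce[i].round(),st[i,4],"zmax",np.percentile(q[:,2],95).round(3),"top",[np.round(x,1) for x in r])
    dm=(h<.008)&(h>-.02); print("desk z",np.median(h[dm]))
# rim
    W=c["W"]; m=(h>.064)&(h<.076)&(W[...,0]>.45)&(W[...,0]<.8)&(abs(W[...,1])<.2)
    q=W[m]; print("rim",len(q),cv2.minAreaRect((q[:,:2]*1000).astype(np.float32)),np.median(q[:,2]))
E
```

```text
scene [238. 143.] 87 zmax 0.296 top [array([576.8,  14.1]), array([9.5, 7.4]), np.float64(45.3)]
scene [261. 201.] 6791 zmax 0.24 top [array([607.7,  77. ]), array([ 90.6, 296.8]), np.float64(59.6)]
scene [173. 174.] 242 zmax 0.032 top [array([ 486.6, -225.4]), array([41.8, 46. ]), np.float64(80.8)]
scene [ 30. 197.] 3442 zmax 0.077 top [array([ 689.6, -513.9]), array([129.4, 146.7]), np.float64(14.3)]
scene [130. 201.] 385 zmax 0.036 top [array([ 607.8, -282.7]), array([60.7, 35.6]), np.float64(16.6)]
scene [417. 233.] 846 zmax 0.044 top [array([488.9, 403.1]), array([73.4, 63. ]), np.float64(58.9)]
scene [344. 231.] 169 zmax 0.017 top [array([522. , 241.3]), array([14.5, 98.4]), np.float64(63.0)]
scene [182. 251.] 215 zmax 0.049 top [array([705. , -94.1]), array([25.2, 25.6]), np.float64(49.9)]
scene [217. 279.] 229 zmax 0.017 top [array([738. ,   4.5]), array([15.9, 98.6]), np.float64(38.8)]
desk z -0.000123676394498268
rim 1594 ((539.3697509765625, 41.72578048706055), (188.17958068847656, 164.21786499023438), 89.55306243896484) 0.06951173707358285
side [291. 224.] 11831 zmax 0.23
[... 335 characters left out ...]
array([23.8, 26. ]), np.float64(7.4)]
side [547. 217.] 1586 zmax 0.076 top [array([ 687.8, -451.9]), array([95.9, 38.9]), np.float64(7.6)]
side [117. 224.] 1053 zmax 0.044 top [array([486. , 405.4]), array([75.8, 61.3]), np.float64(59.5)]
side [198. 230.] 246 zmax 0.016 top [array([518.9, 241.9]), array([15.2, 97.9]), np.float64(63.5)]
side [459. 240.] 648 zmax 0.036 top [array([ 602.8, -282.8]), array([60.7, 36.7]), np.float64(15.1)]
side [429. 286.] 562 zmax 0.032 top [array([ 483.3, -224.8]), array([44.9, 44.3]), np.float64(74.1)]
desk z 0.00012154711419730484
rim 3458 ((537.4078979492188, 30.59680938720703), (198.54151916503906, 161.90643310546875), 89.82251739501953) 0.06989312749389961
```

View pics/crop.png

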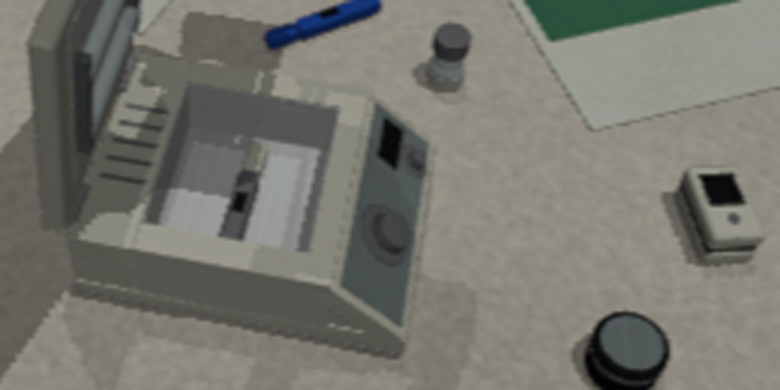

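View pics/wrist0.png

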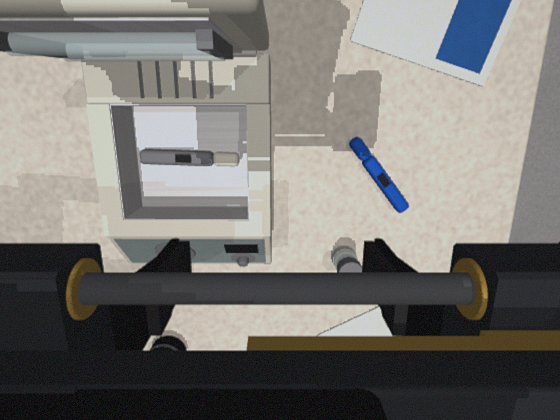

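The crop shows the grey pen with a white cap in the chamber, lying across it near the middle. The button is on the side nearer the robot, and the timer key sits below the display on the far side. The oximeter (720,215 in the crop) has its display on top.

```bash
python3 - <<'E'
from h import *
for n in("scene","side","wrist"):
    W=np.load(f"pics/{n}0.npz")["W"]; x,y,z=W[...,0],W[...,1],W[...,2]
    rim=(abs(z-.07)<.004)
    def pr(t,m,a):
        v=a[m]; 
        if len(v)>20: print(n,t,len(v),np.round(np.percentile(v,[1,50,99])*1000,1))
    b=(x>.44)&(x<.64)&(y>-.1)&(y<.16)
    pr("rim nearwall(x)",b&rim&(x<.50)&(y>0)&(y<.06),x)
    pr("rim farwall(x)",b&rim&(x>.57)&(y>0)&(y<.06),x)
    pr("rim front(y)",b&rim&(x>.5)&(x<.57)&(y<.0),y)
    pr("rim rear(y)",b&rim&(x>.5)&(x<.57)&(y>.05),y)
    fl=b&(abs(z-.022)<.004)&(x>.46)&(x<.615)&(y>-.04)&(y<.1)
    pr("floor x",fl,x);pr("floor y",fl,y)
    pen=b&(z>.0325)&(z<.041)&(x>.485)&(x<.585)&(y>-.02)&(y<.075)
    q=W[pen]
    if len(q)>20: print(n,"pen",len(q),cv2.minAreaRect((q[:,:2]*1000).astype(np.float32)))
    lid=(z>.09)&(z<.26)&(x>.46)&(x<.61)&(y>.06)&(y<.16)
    q=W[lid]
    if len(q)>50:
        for h in(.1,.14,.18,.22):
            k=abs(q[:,2]-h)<.006
            if k.sum()>5: print(n,"lid y at",h,np.round(np.percentile(q[k,1],[5,50,95])*1000,1))
        print(n,"lid top",np.percentile(q[:,2],99.5),"x",np.percentile(q[:,0],[1,99]))
E
```

```text
scene rim nearwall(x) 170 [457.8 471.4 481.1]
scene rim farwall(x) 216 [598.6 610.3 620.4]
scene rim front(y) 170 [-46.9 -35.4 -26.9]
scene rim rear(y) 139 [ 76.8  85.7 102.2]
scene floor x 826 [478.7 521.7 562.2]
scene floor y 826 [-27.8  10.4  65.3]
scene pen 155 ((529.9013671875, 26.090303421020508), (14.839642524719238, 86.42594146728516), 87.37850952148438)
scene lid y at 0.1 [133.1 133.6 134.2]
scene lid y at 0.14 [113.5 131.6 132.4]
scene lid y at 0.18 [104.8 128.5 129.1]
scene lid y at 0.22 [123.7 124.3 124.9]
scene lid top 0.24808029208005897 x [0.464525   0.60863203]
side rim nearwall(x) 345 [457.  466.6 478.7]
side rim farwall(x) 264 [595.7 605.8 617.5]
side rim front(y) 293 [-46.4 -35.4 -26.1]
side rim rear(y) 622 [ 78.   98.6 120.4]
side floor x 1495 [510.5 553.  597.5]
side floor y 1495 [-22.   20.3  78.3]
side pen 239 ((542.3837890625, 26.916473388671875), (14.80770492553711, 83.71371459960938), 88.09812927246094)
side lid y at 0.1 [117.8 119.1 120. ]
side lid y at 0.14 [104.8 108.7 115.9]
side lid y at 0.18 [103.5 111.2 113.5]
side lid y at 0.22 [108.3 109.1 110.3]
side lid top 0.24824993566636408 x [0.46061407 0.60536948]
wrist rim nearwall(x) 1641 [458.6 469.8 479.8]
wrist rim farwall(x) 1501 [597.8 608.  618. ]
wrist rim front(y) 1361 [-45.3 -34.7 -26.3]
wrist rim rear(y) 3574 [ 78.1  96.1 112.9]
wrist floor x 9697 [479.3 536.3 592.4]
wrist floor y 9697 [-26.2  35.1  77. ]
wrist pen 1371 ((536.0200805664062, 26.736980438232422), (15.102190017700195, 98.00839233398438), 87.97570037841797)
wrist lid y at 0.1 [117.3 118.7 119. ]
wrist lid y at 0.14 [104.3 105.3 114.7]
wrist lid y at 0.18 [103.  111.5 112.8]
wrist lid y at 0.22 [108.  108.5 109.5]
wrist lid top 0.2402733926323324 x [0.49015942 0.60866446]
```

>>> {"name": "drive_tool", "arguments": {
  "steps": [
    [60,0,-0.73,0,0,0,0],
    [60,0,-0.73,0,0,0,0],
    [60,0,-0.73,0.5,0,0,0],
    [60,0,-0.73,0.9,0,0,0],
    [60,0,-0.73,0.9,0,0,0],
    [60,0,-0.73,0.9,0,0,0],
    [60,0,-0.73,0.9,0,0,0]
  ]
}}

```text
time_s: 0.85
position: [0.539, -0.0002, 0.1159]
tcp_rot: [[-0.0, 1.0, 0.003], [1.0, 0.0, -0.001], [-0.001, 0.003, -1.0]]
force: [0.3, -0.3, -0.3]
opening: 0.689
grasp_force: 0.0
```

>>> {"name": "drive_tool", "arguments": {
  "steps": [
    [60,0,0,0.4,0,0,0],
    [60,0,0,0.65,0,0,0],
    [60,0,0,0.73,0,0,0],
    [60,0,0,0.73,0,0,0],
    [60,0.1,0,0.73,0,0,0],
    [60,0.2,0,0.73,0,0,0],
    [60,0.27,0,0.73,0,0,0],
    [60,0.27,0,0.73,0,0,0]
  ]
}}

```text
time_s: 1.65
position: [0.5377, 0.0341, 0.028]
tcp_rot: [[-0.003, 1.0, 0.001], [1.0, 0.003, -0.0], [-0.0, 0.001, -1.0]]
force: [-0.1, 0.3, -0.6]
opening: 0.691
grasp_force: 0.0
```

>>> {"name": "drive_tool", "arguments": {
  "steps": [
    [60,0.06,0,0,0,0,0],
    [60,0.11,0,0,0,0,0],
    [60,0.14,0,0,0,0,0],
    [60,0.14,0,0,0,0,0],
    [60,0.14,0,0,0,0,0]
  ]
}}

```text
time_s: 2.15
position: [0.5373, 0.0492, 0.0268]
tcp_rot: [[-0.0, 1.0, -0.0], [1.0, 0.0, -0.0], [-0.0, -0.0, -1.0]]
force: [-0.0, -0.2, 0.0]
opening: 0.691
grasp_force: 0.0
```

```bash
cat > look.py <<'E'
from h import *
import sys
# points above the chamber floor per camera
for n in("scene","side","wrist"):
    c=cap(n); W=c["W"]; x,y,z=W[...,0],W[...,1],W[...,2]
    cv2.imwrite(f"pics/{sys.argv[1]}_{n}.png",c["color"]); np.savez(f"pics/{sys.argv[1]}_{n}.npz",**c)
    m=(z>.0335)&(z<.041)&(x>.485)&(x<.592)&(y>-.02)&(y<.0765); q=W[m]
    if len(q)>20: print(n,"pen",len(q),[np.round(a,1) for a in cv2.minAreaRect((q[:,:2]*1000).astype(np.float32))],np.round(np.percentile(q[:,1],[2,98]),4))
s=read_state(); print(s["position"].round(4),s["force"].round(1),s["opening"],s["time_s"])
E
python3 look.py a
```

```text
wrist pen 244 [array([538.2,  53.1]), array([77.8, 14.7]), np.float64(0.0)] [0.0465 0.0604]
[0.5373 0.049  0.0269] [0.1 0.8 0.1] 0.6886051561706996 2.3
```

>>> {"name": "drive_tool", "arguments": {
  "steps": [
    [60,0.02,0,0,0,0,0],
    [60,0.035,0,0,0,0,0],
    [60,0.035,0,0,0,0,0],
    [60,0.035,0,0,0,0,0]
  ]
}}

```text
time_s: 2.7
position: [0.5374, 0.0525, 0.0269]
tcp_rot: [[-0.001, 1.0, -0.0], [1.0, 0.001, -0.001], [-0.001, -0.0, -1.0]]
force: [-0.3, -4.5, 0.2]
opening: 0.692
grasp_force: 2.7
```

```bash
python3 look.py b; python3 - <<'E'
import cv2
a=cv2.imread("pics/b_wrist.png"); cv2.imwrite("pics/b.png",a)
E
```

```text
[0.5374 0.0525 0.0269] [-0.5 -6.4  0.4] 0.6907796490521271 2.85
```

View pics/b.png

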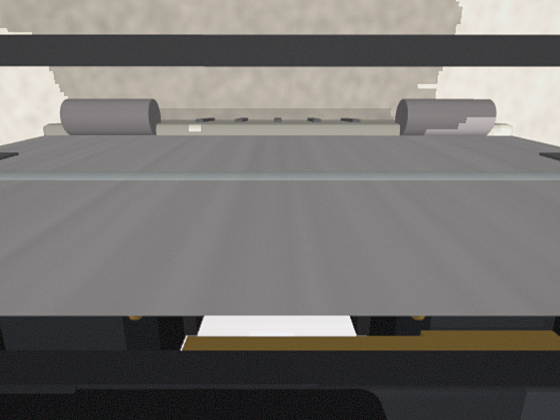

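The wrist camera's near plane is cutting through the lid, so this view shows nothing useful. The 6 N contact means the pen is against the rear wall. I'll back off, lift and check.

>>> {"name": "drive_tool", "arguments": {
  "steps": [
    [60,-0.1,0,0,0,0,0],
    [60,-0.25,0,0,0,0,0],
    [60,-0.25,0,-0.4,0,0,0],
    [60,-0.35,0,-0.8,0,0,0],
    [75,-0.7,0,-1,0,0,0],
    [87,-1,0,-1,0,0,0],
    [87,-1,0,-1,0,0,0],
    [87,-1,0,-1,0,0,0]
  ]
}}

```text
time_s: 3.65
position: [0.537, -0.0672, 0.1469]
tcp_rot: [[0.003, 1.0, -0.0], [1.0, -0.003, 0.001], [0.001, -0.0, -1.0]]
force: [-0.3, 0.8, -0.3]
opening: 0.952
grasp_force: 0.0
```

```bash
python3 look.py c; python3 - <<'E'
from h import *
c=np.load("pics/c_wrist.npz"); W=c["W"]; x,y,z=W[...,0],W[...,1],W[...,2]
r=abs(z-.07)<.004
for t,m,a in(("front",r&(x>.5)&(x<.57)&(y<.0),y),("rear",r&(x>.5)&(x<.57)&(y>.05),y),("near",r&(x<.5)&(x>.44)&(y>0)&(y<.06),x),("far",r&(x>.57)&(x<.64)&(y>0)&(y<.06),x)):
    print(t,np.percentile(a[m],[1,99]).round(4) if m.sum() else None)
E
```

```text
scene pen 59 [array([528.3,  66.3]), array([85.5,  6.2]), np.float64(0.6)] [0.0635 0.0692]
side pen 193 [array([540.7,  70.3]), array([12.3, 84. ]), np.float64(89.9)] [0.0642 0.0761]
wrist pen 2622 [array([534.2,  70. ]), array([13.1, 98.2]), np.float64(90.0)] [0.0641 0.0762]
[ 0.5366 -0.0654  0.1463] [-0.7  0.7  0.5] 0.9889855563390271 3.8
front [-0.0453 -0.0264]
rear None
near [0.4586 0.4794]
far [0.5974 0.6183]
```

>>> {"name": "drive_tool", "arguments": {
  "steps": [
    [87,-0.4,-0.2,0,0,0,0],
    [87,-0.8,-0.4,0,0,0,0],
    [87,-1,-0.44,0,0,0,0],
    [87,-1,-0.44,0,0,0,0],
    [87,-1,-0.44,0,0,0,0]
  ]
}}

```text
time_s: 4.3
position: [0.4843, -0.1858, 0.1465]
tcp_rot: [[0.001, 1.0, -0.001], [1.0, -0.001, 0.001], [0.001, -0.001, -1.0]]
force: [0.2, 0.3, -0.2]
opening: 1.003
grasp_force: 0.0
```

```bash
python3 - <<'E'
from h import *
c=cap("wrist"); W=c["W"]; z=W[...,2]
cv2.imwrite("pics/d.png",c["color"])
m=((z>.024)&(z<.036)&(W[...,1]<-.15)&(W[...,1]>-.35)&(W[...,0]>.42)&(W[...,0]<.7)).astype(np.uint8)
k,l,st,ce=cv2.connectedComponentsWithStats(m)
for i in range(1,k):
    if st[i,4]>200:
        q=(W[l==i][:,:2]*1000).astype(np.float32); print(st[i],cv2.minAreaRect(q),cv2.minEnclosingCircle(q))
print(read_state()["position"])
E
```

```text
[ 251  219   53   51 2087] ((485.08599853515625, -225.39955139160156), (45.3832893371582, 44.820350646972656), 83.14620208740234) ((485.2359313964844, -225.29905700683594), 23.02021026611328)
[ 0.48441128 -0.18517108  0.14652262]
```

>>> {"name": "drive_tool", "arguments": {
  "steps": [
    [87,-0.32,0,0,0,0,0],
    [87,-0.32,0,0.2,0,0,0],
    [87,-0.32,0,0.6,0,0,0],
    [87,-0.32,0,0.9,0,0,0],
    [87,-0.32,0,1,0,0,0],
    [87,-0.32,0,1,0,0,0]
  ]
}}

```text
time_s: 4.95
position: [0.4839, -0.2228, 0.0254]
tcp_rot: [[-0.002, 1.0, -0.004], [1.0, 0.002, 0.003], [0.003, -0.004, -1.0]]
force: [-0.4, 0.4, 0.0]
opening: 0.999
grasp_force: 0.0
```

>>> {"name": "drive_tool", "arguments": {
  "steps": [
    [87,0,0,0.1,0,0,0],
    [87,0,0,0.18,0,0,0],
    [70,0,0,0.18,0,0,0],
    [50,0,0,0.18,0,0,0],
    [35,0,0,0.18,0,0,0],
    [35,0,0,0.18,0,0,0],
    [35,0,0,0.18,0,0,0],
    [35,0,0,0.18,0,0,0]
  ]
}}

```text
time_s: 5.75
position: [0.4847, -0.2251, 0.0056]
tcp_rot: [[0.0, 1.0, 0.0], [1.0, -0.0, -0.0], [-0.0, 0.0, -1.0]]
force: [-0.4, -0.0, 0.7]
opening: 0.541
grasp_force: 0.0
```

>>> {"name": "drive_tool", "arguments": {
  "steps": [
    [35,0,0,0,0,0,0],
    [35,0,0,0,0,0,0],
    [35,0,0,0,0,0,0],
    [35,0,0,-0.1,0,0,0],
    [35,0,0,-0.35,0,0,0],
    [35,0,0,-0.7,0,0,0],
    [35,0,0,-1,0,0,0],
    [35,0,0,-1,0,0,0]
  ]
}}

```text
time_s: 6.55
position: [0.4874, -0.2269, 0.1305]
tcp_rot: [[-0.0, 1.0, 0.009], [1.0, 0.0, -0.006], [-0.006, 0.009, -1.0]]
force: [0.4, 0.5, -0.2]
opening: 0.523
grasp_force: 30.0
```

>>> {"name": "drive_tool", "arguments": {
  "steps": [
    [35,0.3,0.15,0,0,0,0],
    [35,0.6,0.3,0,0,0,0],
    [35,0.9,0.44,0,0,0,0],
    [35,1,0.44,0,0,0,0]
  ]
}}

```text
time_s: 6.95
position: [0.5382, -0.1018, 0.1249]
tcp_rot: [[-0.003, 1.0, 0.0], [1.0, 0.003, 0.001], [0.001, 0.0, -1.0]]
force: [-0.3, -0.8, -0.9]
opening: 0.518
grasp_force: 30.0
```

>>> {"name": "drive_tool", "arguments": {
  "steps": [
    [35,0.3,0,0,0,0,0],
    [35,0.6,0,0,0,0,0],
    [35,0.9,0,0,0,0,0],
    [35,1,0,0,0,0,0],
    [35,1,0,0,0,0,0],
    [35,1,0,0,0,0,0]
  ]
}}

```text
time_s: 7.55
position: [0.5374, 0.0141, 0.1251]
tcp_rot: [[-0.0, 1.0, -0.0], [1.0, 0.0, -0.001], [-0.001, -0.0, -1.0]]
force: [0.3, -0.8, -0.7]
opening: 0.521
grasp_force: 30.0
```

```bash
python3 - <<'E'
from h import *
for n in("side","scene"):
    c=cap(n); W=c["W"]; x,y,z=W[...,0],W[...,1],W[...,2]
    g=c["color"].max(2)<70
    m=(z>.095)&(z<.15)&(x>.5)&(x<.58)&(y>-.04)&(y<.05); print(n,m.sum(),np.percentile(W[m],[1,50,99],axis=0).round(4).tolist() if m.sum() else 0)
s=read_state();print(s["position"],s["tcp_rot"].round(3),s["opening"]*87,s["grasp_force"])
E
```

```text
side 0 0
scene 77 [[0.5356, 0.0025, 0.1203], [0.5515, 0.0297, 0.1314], [0.5719, 0.0348, 0.1494]]
[0.53762387 0.01347646 0.12525087] [[ 0.002  1.     0.   ]
 [ 1.    -0.002 -0.001]
 [-0.001  0.    -1.   ]] 45.38576496701625 29.999956553801894
```

>>> {"name": "drive_tool", "arguments": {
  "steps": [
    [35,0.19,0,0,0,0,0],
    [35,0.19,0,0,0,0,0],
    [35,0.19,0,0.3,0,0,0],
    [35,0.19,0,0.6,0,0,0],
    [35,0.19,0,0.7,0,0,0],
    [35,0.19,0,0.76,0,0,0],
    [35,0.19,0,0.79,0,0,0],
    [35,0.19,0,0.8,0,0,0]
  ]
}}

```text
time_s: 8.45
position: [0.5382, 0.0374, 0.03]
tcp_rot: [[0.0, 1.0, 0.002], [1.0, -0.0, -0.0], [-0.0, 0.002, -1.0]]
force: [0.3, -0.4, -1.0]
opening: 0.523
grasp_force: 30.0
```

>>> {"name": "drive_tool", "arguments": {
  "steps": [
    [35,0,0,0.01,0,0,0],
    [35,0,0,0.02,0,0,0],
    [35,0,0,0.02,0,0,0]
  ]
}}

```text
time_s: 8.75
position: [0.5379, 0.0378, 0.0276]
tcp_rot: [[-0.0, 1.0, 0.001], [1.0, 0.0, -0.0], [-0.0, 0.001, -1.0]]
force: [0.2, -0.1, 0.4]
opening: 0.523
grasp_force: 30.0
```

>>> {"name": "drive_tool", "arguments": {
  "steps": [
    [48,0,0,0,0,0,0],
    [56,0,0,0,0,0,0],
    [66,0,0,0,0,0,0],
    [66,0,0,0,0,0,0],
    [66,0,0,0,0,0,0],
    [66,0,0,-0.1,0,0,0],
    [66,0,0,-0.5,0,0,0],
    [66,0,0,-0.9,0,0,0]
  ]
}}

```text
time_s: 9.55
position: [0.5363, 0.0379, 0.1357]
tcp_rot: [[0.0, 1.0, -0.003], [1.0, -0.0, 0.0], [0.0, -0.003, -1.0]]
force: [1.2, -0.4, 0.1]
opening: 0.759
grasp_force: 0.0
```

>>> {"name": "drive_tool", "arguments": {
  "steps": [
    [80,-0.3,0.1,-0.15,0,0,0],
    [87,-0.6,0.3,-0.15,0,0,0],
    [87,-1,0.4,-0.15,0,0,0],
    [87,-1,0.4,-0.15,0,0,0],
    [87,-1,0.4,-0.15,0,0,0]
  ]
}}

```text
time_s: 10.05
position: [0.5852, -0.0833, 0.1535]
tcp_rot: [[0.003, 1.0, 0.0], [1.0, -0.003, 0.0], [0.0, 0.0, -1.0]]
force: [0.3, -0.0, -0.2]
opening: 0.995
grasp_force: 0.0
```

```bash
cat > ch.py <<'E'
from h import *
def blob(n,lo,hi,pw):
    c=cap(n); W=c["W"]; x,y,z=W[...,0],W[...,1],W[...,2]
    m=((z>lo)&(z<hi)&(x>.482)&(x<.595)&(y>-.024)&(y<.076)&pw(W)).astype(np.uint8)
    k,l,st,ce=cv2.connectedComponentsWithStats(m)
    for i in range(1,k):
        if st[i,4]>60:
            q=W[l==i]; print(n,st[i,4],[np.round(a,1) for a in cv2.minAreaRect((q[:,:2]*1000).astype(np.float32))],"z",np.percentile(q[:,2],[5,50,95]).round(4))
E
python3 - <<'E'
from ch import *
for n in("scene","side","wrist"): blob(n,.045,.062,lambda W:True)
blob("wrist",.034,.041,lambda W:W[...,1]>.055)
print(read_state()["position"])
E
```

```text
scene 240 [array([539.8,  36.5]), array([46.5, 43.1]), np.float64(17.9)] z [0.0478 0.0515 0.0539]
side 369 [array([536.3,  36.9]), array([44.8, 43.3]), np.float64(13.2)] z [0.0471 0.0518 0.0538]
wrist 3621 [array([538.8,  36.9]), array([45.4, 45.3]), np.float64(19.4)] z [0.0499 0.0515 0.0529]
wrist 727 [array([521.1,  66. ]), array([71.7,  5.2]), np.float64(0.1)] z [0.0343 0.0358 0.0375]
wrist 186 [array([570.9,  66.5]), array([ 4.1, 23.9]), np.float64(89.7)] z [0.0342 0.0353 0.0368]
[ 0.58450086 -0.0806702   0.15293379]
```

>>> {"name": "drive_tool", "arguments": {
  "steps": [
    [87,-0.4,0.1,0,0,0,-0.09],
    [87,-0.8,0.17,0,0,0,-0.184],
    [87,-1,0.17,0,0,0,-0.184],
    [87,-1,0.17,0,0,0,-0.184],
    [87,-1,0.17,0,0,0,-0.184]
  ]
}}

```text
time_s: 10.75
position: [0.6052, -0.201, 0.1526]
tcp_rot: [[-0.272, 0.962, -0.001], [0.962, 0.272, 0.001], [0.002, -0.001, -1.0]]
force: [0.2, 0.5, -0.1]
opening: 1.0
grasp_force: 0.0
```

```bash
python3 - <<'E'
from h import *
c=cap("wrist"); W=c["W"]; z=W[...,2]
m=((z>.028)&(z<.04)&(W[...,1]<-.2)&(W[...,1]>-.35)&(W[...,0]>.53)&(W[...,0]<.7)).astype(np.uint8)
k,l,st,ce=cv2.connectedComponentsWithStats(m)
s=read_state()
for i in range(1,k):
    if st[i,4]>200:
        q=(W[l==i][:,:2]*1000).astype(np.float32); r=cv2.minAreaRect(q); print(st[i],r)
        d=np.r_[np.array(r[0])/1000,.0065]-s["position"]; print("shift tool/0.12",(s["tcp_rot"].T@d/.12).round(3))
print(s["position"],s["tcp_rot"].round(3).tolist(),np.degrees(np.arctan2(s["tcp_rot"][1,1],s["tcp_rot"][0,1])))
E
```

```text
[218 265  67   7 434] ((600.8465576171875, -267.6005859375), (59.217159271240234, 5.548193454742432), 15.441163063049316)
shift tool/0.12 [-0.533 -0.187  1.217]
[ 0.60512791 -0.20022708  0.15261394] [[-0.273, 0.962, -0.002], [0.962, 0.273, 0.002], [0.002, -0.001, -1.0]] 15.868879361525998
```

>>> {"name": "drive_tool", "arguments": {
  "steps": [
    [87,-0.3,-0.1,0,0,0,0],
    [87,-0.642,-0.188,0,0,0,0],
    [87,-0.642,-0.188,0,0,0,0],
    [87,-0.642,-0.188,0.3,0,0,0],
    [87,-0.642,-0.188,0.7,0,0,0],
    [87,-0.642,-0.188,1,0,0,0],
    [87,-0.642,-0.188,1,0,0,0]
  ]
}}

```text
time_s: 11.5
position: [0.6009, -0.277, 0.0274]
tcp_rot: [[-0.274, 0.962, -0.011], [0.962, 0.275, 0.008], [0.011, -0.009, -1.0]]
force: [-0.6, -0.2, -0.1]
opening: 0.998
grasp_force: 0.0
```

>>> {"name": "drive_tool", "arguments": {
  "steps": [
    [87,0,0,0.15,0,0,0],
    [87,0,0,0.22,0,0,0],
    [70,0,0,0.22,0,0,0],
    [50,0,0,0.22,0,0,0],
    [50,0,0,0.22,0,0,0],
    [50,0,0,0.22,0,0,0],
    [50,0,0,0.22,0,0,0],
    [50,0,0,0.22,0,0,0]
  ]
}}

```text
time_s: 12.3
position: [0.6055, -0.2827, 0.0076]
tcp_rot: [[-0.272, 0.962, 0.001], [0.962, 0.272, -0.001], [-0.001, 0.001, -1.0]]
force: [-0.1, 0.8, 5.1]
opening: 0.691
grasp_force: 30.0
```

>>> {"name": "drive_tool", "arguments": {
  "steps": [
    [50,0,0,0,0,0,0],
    [50,0,0,-0.08,0,0,0],
    [50,0,0,-0.3,0,0,0],
    [50,0,0,-0.7,0,0,0],
    [50,0,0,-1,0,0,0],
    [50,0,0,-1,0,0,0],
    [50,0,0,-1,0,0,0]
  ]
}}

```text
time_s: 13.0
position: [0.6052, -0.2826, 0.1276]
tcp_rot: [[-0.272, 0.962, 0.001], [0.962, 0.272, -0.001], [-0.001, 0.001, -1.0]]
force: [-0.7, -0.1, -1.5]
opening: 0.688
grasp_force: 30.0
```

```bash
python3 - <<'E'
from h import *
s=read_state(); p=s["position"];R=s["tcp_rot"]
for n in("side","scene","wrist"):
    c=cap(n); W=c["W"]; q=(W-p)@R   # tool coords
    m=(abs(q[...,0])<.03)&(abs(q[...,1])<.031)&(q[...,2]>-.035)&(q[...,2]<.025)&((q[...,2]>-.028)|(abs(q[...,1])<.028))
    v=q[m]; print(n,len(v),np.percentile(v,[1,50,99],axis=0).round(4).tolist() if len(v) else 0)
    if n=="side": cv2.imwrite("pics/e.png",cv2.resize(c["color"][150:290,380:520],None,fx=4,fy=4))
print(p,R.round(3).tolist(),s["force"])
E
```

```text
side 519 [[-0.0027, -0.0306, -0.0282], [0.0162, -0.0033, -0.0213], [0.0188, 0.03, 0.0041]]
scene 219 [[0.0052, -0.0291, -0.0267], [0.0157, 0.0081, -0.0148], [0.0177, 0.0307, 0.007]]
wrist 8025 [[-0.0161, -0.0297, -0.0249], [0.0142, -0.0002, -0.0228], [0.0189, 0.0295, 0.0052]]
[ 0.60522708 -0.28262158  0.12762598] [[-0.272, 0.962, 0.001], [0.962, 0.272, -0.001], [-0.001, 0.001, -1.0]] [-0.65433035 -0.1174394  -1.4786032 ]
```

View pics/e.png

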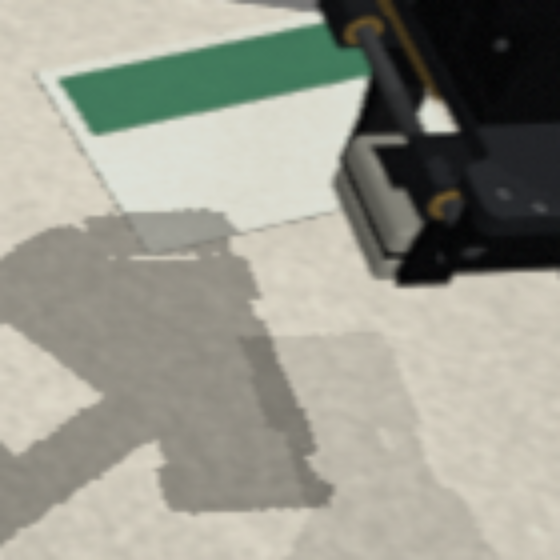

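The oximeter is held square at its lower sides, with its long faces level (about 375,205 in the crop). Carrying it to the chamber.

>>> {"name": "drive_tool", "arguments": {
  "steps": [
    [50,0.3,-0.1,0,0,0,0.06],
    [50,0.6,-0.22,0,0,0,0.12],
    [50,0.873,-0.333,0,0,0,0.184],
    [50,0.873,-0.333,0,0,0,0.184],
    [50,0.873,-0.333,0,0,0,0.184]
  ]
}}

```text
time_s: 13.65
position: [0.5373, -0.1917, 0.1254]
tcp_rot: [[-0.002, 1.0, -0.002], [1.0, 0.002, 0.001], [0.001, -0.002, -1.0]]
force: [0.9, -0.5, -0.3]
opening: 0.687
grasp_force: 30.0
```

>>> {"name": "drive_tool", "arguments": {
  "steps": [
    [50,0.3,0,0,0,0,0],
    [50,0.6,0,0,0,0,0],
    [50,0.9,0,0,0,0,0],
    [50,1,0,0,0,0,0],
    [50,1,0,0,0,0,0],
    [50,1,0,0,0,0,0]
  ]
}}

```text
time_s: 14.25
position: [0.5393, -0.0739, 0.1264]
tcp_rot: [[-0.0, 1.0, 0.001], [1.0, 0.0, -0.001], [-0.001, 0.001, -1.0]]
force: [0.6, 0.3, -1.4]
opening: 0.686
grasp_force: 30.0
```

```bash
python3 - <<'E'
from h import *
s=read_state(); p=s["position"];R=s["tcp_rot"]
for n in("side","scene","wrist"):
    W=cap(n)["W"]; q=(W-p)@R
    m=(abs(q[...,0])<.03)&(abs(q[...,1])<.025)&(q[...,2]>-.022)&(q[...,2]<.005); v=q[m]
    hi=v[v[:,0]>.008]; lo=v[v[:,0]<-.008]
    print(n,[ (len(a),np.median(a[:,0]).round(4), (np.degrees(np.arctan(np.polyfit(a[:,1],a[:,0],1)[0]))).round(1)) for a in(hi,lo) if len(a)>20])
print(p,R.round(4).tolist())
E
```

```text
side []
scene [(81, np.float64(0.0154), np.float64(0.0))]
wrist [(2005, np.float64(0.0167), np.float64(-0.0))]
[ 0.53925909 -0.07390847  0.1263972 ] [[-0.0002, 1.0, 0.0013], [1.0, 0.0002, -0.0012], [-0.0012, 0.0013, -1.0]]
```

>>> {"name": "drive_tool", "arguments": {
  "steps": [
    [50,0.3,0,0,0,0,0],
    [50,0.56,0,0,0,0,0],
    [50,0.56,0,0,0,0,0],
    [50,0.56,0,0,0,0,0],
    [50,0.56,0,0.25,0,0,0],
    [50,0.56,0,0.45,0,0,0],
    [50,0.56,0,0.5,0,0,0],
    [50,0.56,0,0.5,0,0,0]
  ]
}}

```text
time_s: 15.2
position: [0.5378, -0.0065, 0.0658]
tcp_rot: [[0.002, 1.0, -0.002], [1.0, -0.002, 0.0], [0.0, -0.002, -1.0]]
force: [-1.0, -0.5, -0.5]
opening: 0.689
grasp_force: 30.0
```

>>> {"name": "drive_tool", "arguments": {
  "steps": [
    [50,0,0,0.1,0,0,0],
    [50,0,0,0.2,0,0,0],
    [50,0,0,0.26,0,0,0],
    [50,0,0,0.28,0,0,0],
    [50,0,0,0.28,0,0,0]
  ]
}}

```text
time_s: 15.7
position: [0.5378, -0.0052, 0.0325]
tcp_rot: [[-0.0, 1.0, -0.001], [1.0, 0.0, 0.0], [0.0, -0.001, -1.0]]
force: [0.0, 0.1, -1.4]
opening: 0.683
grasp_force: 30.0
```

>>> {"name": "drive_tool", "arguments": {
  "steps": [
    [50,-0.008,0,0,0,0,0],
    [50,-0.008,0,0.01,0,0,0],
    [50,-0.008,0,0.02,0,0,0],
    [50,-0.008,0,0.026,0,0,0],
    [50,-0.008,0,0.026,0,0,0],
    [50,-0.008,0,0.026,0,0,0]
  ]
}}

```text
time_s: 16.3
position: [0.5381, -0.0063, 0.0299]
tcp_rot: [[-0.0, 1.0, 0.0], [1.0, 0.0, -0.0], [-0.0, 0.0, -1.0]]
force: [-0.6, 0.0, -0.1]
opening: 0.685
grasp_force: 30.0
```

>>> {"name": "drive_tool", "arguments": {
  "steps": [
    [50,0,0,0.005,0,0,0],
    [60,0,0,0.005,0,0,0],
    [68,0,0,0.005,0,0,0],
    [73,0,0,0.005,0,0,0],
    [73,0,0,0.005,0,0,0],
    [73,0,0,-0.1,0,0,0],
    [73,0,0,-0.5,0,0,0],
    [73,0,0,-0.95,0,0,0]
  ]
}}

```text
time_s: 17.1
position: [0.5369, -0.0061, 0.1404]
tcp_rot: [[0.0, 1.0, -0.004], [1.0, -0.0, 0.001], [0.001, -0.004, -1.0]]
force: [1.0, -0.9, -0.2]
opening: 0.835
grasp_force: 0.0
```

>>> {"name": "drive_tool", "arguments": {
  "steps": [
    [50,-0.4,0,0,0,0,0],
    [20,-0.8,0,0,0,0,0],
    [0,-0.9,0,0,0,0,0],
    [0,-0.9,0,0,0,0,0],
    [0,-0.9,0,0,0,0,0]
  ]
}}

```text
time_s: 17.6
position: [0.5374, -0.1134, 0.1398]
tcp_rot: [[0.001, 1.0, -0.001], [1.0, -0.001, 0.001], [0.001, -0.001, -1.0]]
force: [0.9, -0.5, -0.3]
opening: 0.473
grasp_force: 0.0
```

```bash
python3 - <<'E'
from ch import *
blob("wrist",.045,.062,lambda W:True)
blob("scene",.045,.062,lambda W:True)
blob("wrist",.034,.041,lambda W:W[...,1]>.055)
s=read_state();print(s["position"],s["opening"],s["joint_positions"].round(1))
c=cap("side");cv2.imwrite("pics/f.png",cv2.resize(c["color"][110:300,220:420],None,fx=3,fy=3))
W=c["W"];x,y,z=W[...,0],W[...,1],W[...,2]
m=(x>.46)&(x<.62)&(y>.09)&(y<.14)&(z>.15)&(z<.26); q=W[m]; print("lid top",np.percentile(q[:,2],99).round(4)); t=q[q[:,2]>.236]; print(np.percentile(t,[2,50,98],axis=0).round(4))
E
```

```text
wrist 1227 [array([538.6,  21.5]), array([42.1, 14.5]), np.float64(0.6)] z [0.0474 0.0512 0.0527]
wrist 4961 [array([538.8,  -6.6]), array([60. , 34.6]), np.float64(0.0)] z [0.0537 0.0556 0.057 ]
scene 554 [array([540.9,  17.5]), array([82.7, 60.1]), np.float64(89.8)] z [0.0474 0.0533 0.0575]
[ 0.53754748 -0.11254864  0.13959475] 0.33088318652787707 [-23.5  31.   97.5   0.   51.6 -23.6]
lid top 0.2479
[[0.4627 0.1087 0.2364]
 [0.5243 0.1143 0.24  ]
 [0.6107 0.1228 0.248 ]]
```

View pics/f.png

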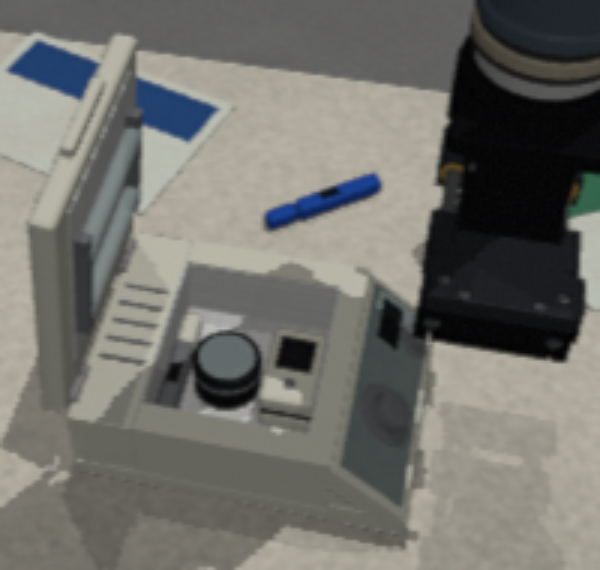

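All three lie flat: pen at the rear wall (~175,365), loupe (228,370), oximeter (292,375). The lid is still upright at upper left, with its lip in the middle of the edge. Next I'll go over the lid with the fingers shut and push it from behind, off to one side of the lip.

>>> {"name": "drive_tool", "arguments": {
  "steps": [
    [0,0,-0.2,-0.4,0,0,0],
    [0,0,-0.43,-0.8,0,0,0],
    [0,0,-0.43,-1,0,0,0],
    [0,0,-0.43,-1,0,0,0]
  ]
}}

```text
time_s: 18.2
position: [0.4883, -0.1143, 0.2641]
tcp_rot: [[-0.001, 1.0, 0.008], [1.0, 0.001, -0.004], [-0.004, 0.008, -1.0]]
force: [0.8, -0.3, -0.0]
opening: 0.012
grasp_force: 0.0
```

>>> {"name": "drive_tool", "arguments": {
  "steps": [
    [0,0.1,0,-0.15,0,0,0],
    [0,0.4,0,-0.2,0,0,0],
    [0,0.8,0,-0.2,0,0,0],
    [0,1,0,-0.2,0,0,0],
    [0,1,0,-0.2,0,0,0]
  ]
}}

```text
time_s: 18.7
position: [0.4853, 0.0094, 0.2828]
tcp_rot: [[-0.006, 1.0, -0.002], [1.0, 0.006, 0.002], [0.002, -0.002, -1.0]]
force: [-0.1, -0.2, -0.5]
opening: 0.007
grasp_force: 0.0
```

>>> {"name": "drive_tool", "arguments": {
  "steps": [
    [0,0.4,0,0,0,0,0],
    [0,0.8,0,0,0,0,0],
    [0,1,0,0,0,0,0],
    [0,1,0,0,0,0,0],
    [0,1,0,0,0,0,0]
  ]
}}

```text
time_s: 19.2
position: [0.4863, 0.1254, 0.2831]
tcp_rot: [[-0.002, 1.0, -0.001], [1.0, 0.002, -0.001], [-0.001, -0.001, -1.0]]
force: [-0.5, 0.5, 0.2]
opening: 0.006
grasp_force: 0.0
```

>>> {"name": "drive_tool", "arguments": {
  "steps": [
    [0,0.27,0,0,0,0,0],
    [0,0.27,0,0,0,0,0],
    [0,0.27,0,0.2,0,0,0],
    [0,0.27,0,0.5,0,0,0],
    [0,0.27,0,0.57,0,0,0],
    [0,0.27,0,0.57,0,0,0],
    [0,0.27,0,0.57,0,0,0]
  ]
}}

```text
time_s: 19.9
position: [0.4875, 0.1574, 0.2163]
tcp_rot: [[0.001, 1.0, 0.001], [1.0, -0.001, -0.0], [-0.0, 0.001, -1.0]]
force: [0.2, -0.1, 0.2]
opening: 0.007
grasp_force: 0.0
```

>>> {"name": "drive_tool", "arguments": {
  "steps": [
    [0,-0.12,0,0,0,0,0],
    [0,-0.24,0,0,0,0,0],
    [0,-0.35,0,0,0,0,0],
    [0,-0.43,0,0.01,0,0,0],
    [0,-0.55,0,0.03,0,0,0],
    [0,-0.66,0,0.07,0,0,0],
    [0,-0.77,0,0.12,0,0,0],
    [0,-0.88,0,0.18,0,0,0]
  ]
}}

```text
time_s: 20.7
position: [0.4866, 0.0511, 0.1934]
tcp_rot: [[0.0, 1.0, 0.001], [1.0, -0.0, -0.001], [-0.001, 0.001, -1.0]]
force: [1.9, 1.3, 1.1]
opening: 0.007
grasp_force: 0.8
```

```bash
cat > lid.py <<'E'
from h import *
for n in("side","scene"):
    W=cap(n)["W"];x,y,z=W[...,0],W[...,1],W[...,2]
    m=(x>.53)&(x<.61)&(y>-.07)&(y<.15)&(z>.078)&(z<.26); q=W[m]
    print(n,len(q),"front edge y/z",np.percentile(q[:,1],1).round(4),np.percentile(q[:,2],99).round(4), "fit angle",(np.polyfit(q[:,1],q[:,2],1)).round(3))
s=read_state();print(s["position"].round(4),s["force"].round(1),s["time_s"])
E
python3 lid.py
```

```text
side 231 front edge y/z 0.0144 0.2153 fit angle [-1.104  0.232]
scene 1941 front edge y/z 0.014 0.2117 fit angle [-1.153  0.234]
[0.4853 0.0506 0.1924] [-0.5  0.7  0. ] 20.8
```

>>> {"name": "drive_tool", "arguments": {
  "steps": [
    [0,-0.1,0,0.07,0,0,0],
    [0,-0.19,0,0.15,0,0,0],
    [0,-0.27,0,0.24,0,0,0],
    [0,-0.35,0,0.34,0,0,0],
    [0,-0.41,0,0.44,0,0,0],
    [0,-0.47,0,0.55,0,0,0],
    [0,-0.5,0,0.64,0,0,0],
    [0,-0.53,0,0.72,0,0,0]
  ]
}}

```text
time_s: 21.6
position: [0.4864, -0.0116, 0.1063]
tcp_rot: [[0.0, 1.0, -0.0], [1.0, -0.0, 0.0], [0.0, -0.0, -1.0]]
force: [0.0, 0.5, 1.0]
opening: 0.009
grasp_force: 0.4
```

>>> {"name": "drive_tool", "arguments": {
  "steps": [
    [0,-0.02,0,0.06,0,0,0],
    [0,-0.03,0,0.12,0,0,0],
    [0,-0.03,0,0.16,0,0,0],
    [0,-0.03,0,0.18,0,0,0],
    [0,-0.03,0,0.19,0,0,0],
    [0,-0.03,0,0.19,0,0,0]
  ]
}}

```text
time_s: 22.2
position: [0.4865, -0.0148, 0.0867]
tcp_rot: [[-0.001, 1.0, 0.001], [1.0, 0.001, -0.001], [-0.001, 0.001, -1.0]]
force: [-4.3, -0.9, 17.3]
opening: 0.005
grasp_force: 9.0
```

```bash
python3 lid.py
```

```text
side 1216 front edge y/z -0.0546 0.1997 fit angle [-0.261  0.11 ]
scene 2853 front edge y/z -0.0523 0.2007 fit angle [-0.43   0.125]
[ 0.4865 -0.0148  0.0867] [-3.5 -1.3 17.6] 22.3
```

>>> {"name": "drive_tool", "arguments": {
  "steps": [
    [0,0,0,-0.3,0,0,0],
    [0,0,0,-0.7,0,0,0],
    [0,-0.3,0,-1,0,0,0],
    [0,-0.7,0,-1,0,0,0],
    [0,-1,0,-1,0,0,0],
    [0,-1,0,-1,0,0,0]
  ]
}}

```text
time_s: 22.9
position: [0.4879, -0.139, 0.2056]
tcp_rot: [[0.004, 1.0, 0.004], [1.0, -0.004, -0.003], [-0.003, 0.004, -1.0]]
force: [0.1, 0.3, 0.3]
opening: 0.005
grasp_force: 0.0
```

>>> {"name": "drive_tool", "arguments": {
  "steps": [
    [0,-0.3,0.1,0,0,0.1,0],
    [0,-0.4,0.26,0,0,0.2,0],
    [0,-0.4,0.26,0,0,0.3,0],
    [0,-0.4,0.26,0,0,0.4,0],
    [0,-0.4,0.26,0,0,0.467,0],
    [0,-0.4,0.26,0,0,0.467,0],
    [0,-0.4,0.26,0,0,0.467,0]
  ]
}}

```text
time_s: 23.6
position: [0.5175, -0.1819, 0.2041]
tcp_rot: [[0.001, 1.0, -0.001], [0.765, 0.0, 0.644], [0.644, -0.001, -0.765]]
force: [-0.4, 0.7, 0.2]
opening: 0.007
grasp_force: 0.0
```

```bash
python3 - <<'E'
from h import *
n0=np.array([0,-np.sin(.7),np.cos(.7)]); o=np.array([.5385,.0255-.069,.067]); ex=np.array([1,0,0]); t=np.array([0,np.cos(.7),np.sin(.7)])
for n in("scene","side","wrist"):
    c=cap(n); W=c["W"];x,y,z=W[...,0],W[...,1],W[...,2]
    m=(x>.48)&(x<.6)&(y>.0)&(y<.09)&(z>.06)&(z<.14); q=W[m]
    if len(q)>50:
        A=np.c_[q[:,:2],np.ones(len(q))]; f=np.linalg.lstsq(A,q[:,2],rcond=None)[0]; print(n,"lid z",np.median(q[:,2]).round(4),"slope",f.round(4)[:2],"edge")
    h=(W-o)@n0; uu=(W-o)@ex; vv=(W-o)@t
    p=(abs(uu)<.075)&(vv<-.005)&(vv>-.062)
    pm=p&(abs(h)<.004); print(n,"panel h",np.median(h[pm]).round(4) if pm.sum() else None, pm.sum())
    b=p&(h>.008)&(h<.02)
    k,l,st,ce=cv2.connectedComponentsWithStats(b.astype(np.uint8))
    for i in range(1,k):
        if st[i,4]>30:
            q=W[l==i]; r=np.c_[uu[l==i],vv[l==i]]*1000
            (cu,cv_),rad=cv2.minEnclosingCircle(r.astype(np.float32)); hh=np.median(h[l==i])
            print(n,"btn",st[i,4],round(cu,1),round(cv_,1),round(rad,1),"h",hh.round(4),"world",(o+ex*cu/1e3+t*cv_/1e3+n0*hh).round(4))
s=read_state();print(s["position"].round(4),s["tcp_rot"].round(3).tolist(),s["force"].round(1),s["joint_positions"].round(0))
E
```

```text
scene lid z 0.0872 slope [-0.0023 -0.0152] edge
scene panel h 0.0025 240
scene btn 45 -17.8 -31.6 13.2 h 0.0138 world [ 0.5207 -0.0765  0.0572]
side lid z 0.0877 slope [ 0.0014 -0.0008] edge
side panel h 0.0016 1107
side btn 110 -21.8 -30.3 12.6 h 0.0129 world [ 0.5167 -0.0749  0.0573]
wrist lid z 0.087 slope [-0.0024 -0.0133] edge
wrist panel h 0.0015 6520
wrist btn 472 -19.9 -31.9 12.8 h 0.0132 world [ 0.5186 -0.0764  0.0566]
wrist btn 90 49.7 -45.6 5.7 h 0.0096 world [ 0.5882 -0.0846  0.045 ]
[ 0.5178 -0.1812  0.2055] [[-0.002, 1.0, -0.001], [0.766, 0.002, 0.643], [0.643, 0.001, -0.766]] [ 0.3  1.5 -0.9] [-46.  37.  84.  26.  90. -54.]
```

>>> {"name": "drive_tool", "arguments": {
  "steps": [
    [0,-0.12,0.007,0.3,0,0,0],
    [0,-0.12,0.007,0.6,0,0,0],
    [0,-0.12,0.007,0.9,0,0,0],
    [0,-0.12,0.007,1,0,0,0],
    [0,-0.12,0.007,1,0,0,0],
    [0,-0.12,0.007,1,0,0,0]
  ]
}}

```text
time_s: 24.35
position: [0.5196, -0.1171, 0.1047]
tcp_rot: [[-0.002, 1.0, 0.001], [0.766, 0.001, 0.643], [0.643, 0.002, -0.766]]
force: [0.2, -0.0, 0.6]
opening: 0.009
grasp_force: 0.0
```

>>> {"name": "drive_tool", "arguments": {
  "steps": [
    [0,0,0,0.15,0,0,0],
    [0,0,0,0.3,0,0,0],
    [0,0,0,0.38,0,0,0],
    [0,0,0,0.38,0,0,0],
    [0,0,0,0.38,0,0,0],
    [0,0,0,0.38,0,0,0]
  ]
}}

```text
time_s: 24.95
position: [0.5193, -0.0881, 0.0694]
tcp_rot: [[-0.001, 1.0, 0.002], [0.765, -0.001, 0.643], [0.643, 0.002, -0.765]]
force: [-0.1, 0.3, 0.4]
opening: 0.008
grasp_force: 0.0
```

```bash
cat > b.py <<'E'
from h import *
F=[];P=[]
for i in range(6):
    optics.capture("scene") if i else 0
    s=read_state();F.append(s["force"]);P.append(s["position"])
p=np.mean(P,0);R=s["tcp_rot"]
print("to top, tool mm",(R.T@(np.array([.5186,-.0760,.0570])-p)*1000).round(1),"axial force",(np.array(F)@R[:,2]).round(2),s["time_s"])
E
python3 b.py; python3 - <<'E'
from h import *
c=cap("wrist"); cv2.imwrite("pics/g.png",c["color"])
W=cap("side")["W"];x,y,z=W[...,0],W[...,1],W[...,2]
for lo,hi in((-.045,-.02),(.02,.05),(.08,.115)):
    m=(x>.47)&(x<.6)&(y>lo)&(y<hi)&(z>.06)&(z<.11); print(lo,m.sum(),np.median(z[m]).round(4))
E
```

```text
to top, tool mm [ 1.1 -0.4 16.9] axial force [-0.15 -0.31  0.06 -0.33  0.47 -0.1 ] 25.2
-0.045 741 0.0866
0.02 852 0.0877
0.08 33 0.0865
```

View pics/g.png

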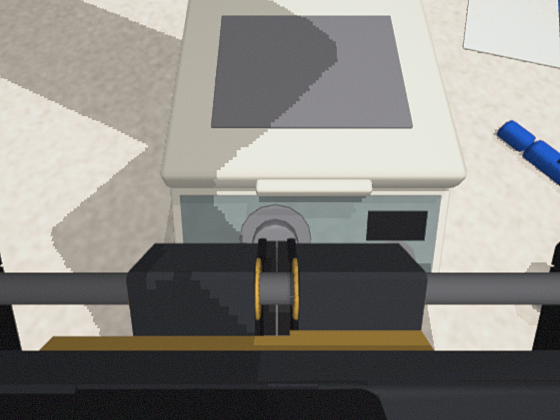

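The lid is level and shut. The closed fingers line up with the big button (275,225), and the timer key is well clear to the right.

>>> {"name": "drive_tool", "arguments": {
  "steps": [
    [0,0.009,0,0.06,0,0,0],
    [0,0.009,0,0.11,0,0,0],
    [0,0.009,0,0.13,0,0,0],
    [0,0.009,0,0.14,0,0,0],
    [0,0.009,0,0.15,0,0,0],
    [0,0.009,0,0.15,0,0,0]
  ]
}}

```text
time_s: 25.9
position: [0.5181, -0.0742, 0.0558]
tcp_rot: [[0.0, 1.0, -0.001], [0.764, 0.001, 0.645], [0.645, -0.001, -0.764]]
force: [-1.7, -0.3, 4.1]
opening: 0.001
grasp_force: 1.5
```

```bash
python3 b.py
```

```text
to top, tool mm [-0.4  0.3 -1.8] axial force [-3.34 -3.39 -2.53 -3.4  -3.97 -2.58] 26.15
```

>>> {"name": "drive_tool", "arguments": {
  "steps": [
    [0,0,0,0.006,0,0,0],
    [0,0,0,0.012,0,0,0],
    [0,0,0,0.018,0,0,0],
    [0,0,0,0.018,0,0,0]
  ]
}}

```text
time_s: 26.55
position: [0.5186, -0.0732, 0.0541]
tcp_rot: [[-0.0, 1.0, 0.0], [0.765, 0.0, 0.645], [0.645, 0.0, -0.765]]
force: [-1.1, -1.2, 4.6]
opening: 0.007
grasp_force: 2.1
```

```bash
python3 b.py
```

```text
to top, tool mm [-0.3  0.  -4.1] axial force [-4.27 -4.7  -4.53 -4.43 -4.49 -4.36] 26.8
```

>>> {"name": "drive_tool", "arguments": {
  "steps": [
    [0,0,0,0.004,0,0,0],
    [0,0,0,0.008,0,0,0],
    [0,0,0,0.008,0,0,0]
  ]
}}

```text
time_s: 27.1
position: [0.5185, -0.0725, 0.0533]
tcp_rot: [[-0.0, 1.0, 0.0], [0.765, -0.0, 0.645], [0.645, 0.0, -0.765]]
force: [-1.0, -1.2, 5.0]
opening: 0.009
grasp_force: 2.4
```

```bash
python3 b.py
```

```text
to top, tool mm [-0.3  0.  -5. ] axial force [-4.59 -4.84 -5.4  -3.8  -4.95 -5.64] 27.35
```

Mean force is about 4.9 N, close to the stop. I'll go in slightly further until the force rises clearly above the 5 N spring.

>>> {"name": "drive_tool", "arguments": {
  "steps": [
    [0,0,0,0.003,0,0,0],
    [0,0,0,0.005,0,0,0],
    [0,0,0,0.005,0,0,0]
  ]
}}

```text
time_s: 27.65
position: [0.5186, -0.0725, 0.0532]
tcp_rot: [[-0.0, 1.0, 0.0], [0.765, 0.0, 0.644], [0.644, 0.0, -0.765]]
force: [-2.6, -3.3, 6.9]
opening: 0.005
grasp_force: 3.9
```

```bash
python3 b.py
```

```text
to top, tool mm [-0.3  0.  -5.1] axial force [-7.36 -7.84 -7.35 -8.62 -8.08 -8.04] 27.9
```

At 8 N the position has stopped changing, so the button is on its stop and has been held there. Releasing.

>>> {"name": "drive_tool", "arguments": {
  "steps": [
    [0,0,0,-0.05,0,0,0],
    [0,0,0,-0.15,0,0,0],
    [0,0,0,-0.4,0,0,0],
    [0,0,0,-0.8,0,0,0],
    [0,0,0,-1,0,0,0],
    [0,0,0,-1,0,0,0],
    [0,0,0,-1,0,0,0],
    [0,0,0,-1,0,0,0]
  ]
}}

```text
time_s: 28.7
position: [0.5176, -0.148, 0.1436]
tcp_rot: [[0.001, 1.0, -0.002], [0.763, 0.001, 0.646], [0.646, -0.002, -0.763]]
force: [-1.1, 0.5, -0.4]
opening: 0.007
grasp_force: 0.0
```

```bash
python3 b.py; python3 - <<'E'
from h import *
W=cap("wrist")["W"];x,y,z=W[...,0],W[...,1],W[...,2]
n0=np.array([0,-np.sin(.7),np.cos(.7)]);h=(W-np.array([.5385,-.0435,.067]))@n0
m=(np.hypot(x-.5186,(y+.0764)/.77)<.01)&(h>0)&(h<.03); print("button h",np.median(h[m]).round(4),m.sum())
W=cap("side")["W"];x,y,z=W[...,0],W[...,1],W[...,2]
for lo,hi in((-.045,-.02),(.02,.05)):
    m=(x>.47)&(x<.6)&(y>lo)&(y<hi)&(z>.06)&(z<.11); print(lo,np.median(z[m]).round(4))
print(order.hand_in())
E
```

```text
to top, tool mm [ -0.9   1.  112.7] axial force [ 0.62 -0.65  0.04  0.46 -0.26  0.17] 28.95
button h 0.0133 506
-0.045 0.0865
0.02 0.0877
the job is handed in; nothing more can be done
None
```

The job is handed in (verdict not shown): pen, loupe and oximeter lay flat side by side in the chamber when last seen before closing, the lid measured shut, and the start button was pressed to its stop at about 8 N and came back up.

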